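Load a fluid cassette into a synthesis module against its presence switch

ROBOT

A 7-joint arm with a two-finger parallel gripper is mounted at the origin on the work surface. World frame = base frame: x ahead of the robot, y to its left, z up, the work surface at z = 0. Lengths are in m, angles in rad, forces in N, time in s.
With the tool pointing down it reaches from about 0.425 to 0.925 m from the base axis. Payload 6.8 kg.
Tool frame: the origin (TCP) lies between the finger pads, 19 mm behind the fingertips; this is the grasp point; z points along the fingers, y is the line along which they close (so a half turn about z gives the same grasp; the last joint's range is limited). The gripper opens to 85 mm and grips with 20 to 120 N. Pads are 22 mm wide; open, the fingers measure 114 mm over their backs; the gripper's body (76 mm by 85 mm) begins 54 mm behind the grasp point. The pads swing forward as they close: fully open they stand 13 mm farther back than shut.
Start: joints at [-1.385, 0.477, 0.022, 1.555, -0.011, 1.109, -0.083], TCP at [0.195, 0.646, 0.25] pointing down, gripper open.
Joint ranges: [-2.96, 2.96], [-0.34, 2.1], [-1.41, 1.46], [0.24, 2.44], [-1.37, 4.51], [0.17, 1.92], [-2.96, 2.96]. Speed limits (rad/s): [2.39, 2.39, 3.14, 3.14, 3.14, 3.14, 3.14].

INTERFACE

Orientations are given as a unit quaternion [w, x, y, z].
In Python, from cell import env, kin, camera, calibration, job gives the robot as it stands. The module is installed in compiled form; this text tells all that it offers. Calls block until the motion is done:
- env.reach(position, orientation): joint-space move of the TCP to a pose.
- env.movel(position, velocity=0.15, rot=None, stop_force=None): straight line of the TCP; rot=None keeps the orientation; velocity is the mean speed in m/s. With stop_force (N) it stops when the force on the tool has changed by that much, and returns True; else False.
- env.goto_joints(angles): joint-space move.
- env.grip(opening, f_grip=None): finger opening in m; f_grip is the grip in N (None keeps the last); returns when the fingers have stopped.
- env.dwell(seconds).
- kin.inverse_kinematics(position, orientation): joint angles nearest the present ones, or None.
- env.get_state(): the state.
- camera(name): name is "scene" or "top" or "wrist"; returns (picture, depth): 420x560x3 uint8, blue, green, red; 420x560 float32, m along the optical axis (not along the pixel's ray), 0 where there is no reading.
- calibration(name): a dict with "fx", "fy", "cx", "cy" (pixels), "rvec" (rotation vector, rad) and "tvec" (3), from world to camera coordinates, as OpenCV has them. Camera axes: x right, y down, z forward; pixel columns grow to the right and rows downward; lengths in m; the calibration is good to about 2 mm. A picture is of the moment at which its call begins: read the wrist's pose just before it. calibration takes no time and is no camera call; for the wrist camera it gives the pose at the moment of the call.
A pose or a line that the arm cannot do raises env.PlanningError and nothing moves.
- job.job_done(): hands the job in; it is judged then, once.
The state is a dict: "time": time; "qpos": joint angles; "joint_velocities": joint speeds; "joint_torque": joint torques, N m; "tcp_pos": TCP position; "orientation": TCP orientation; "force": force on the tool from outside, world axes, zero at the start; "torque": the same for the moment, N m; "opening": finger opening in m; "gripper_force": force on a finger pad.
Only numpy, scipy, OpenCV 4.12 (cv2) and the standard library are available. Lean on these libraries where they do the work, as an engineer would, in place of code of your own. Each camera call takes 0.05 s, during which the arm holds its last target. There are 200 camera calls.

TASK

Load the dark fluid cassette from the steel tray into the open bay of the aluminium synthesis module: lay it flat in the bay with its plain, yellow-marked edge towards the red-rollered switch lever, then slide it fully home under the two hold-down clips so that this edge presses the lever in against its spring. Leave it lying there, and do not knock or shift the bottle, the white pot or the meter.

Things in the scene. Friction and masses are not known exactly. Their poses are not given: they have to be found in the camera images.
- cassette: Loose charcoal manifold, about 0.45 kg, flat on the tray. Base plate 150 (own x) x 100 (y) x 14 mm; on it a valve block (x -45 to +51, y +-38 mm) up to 34 mm above the underside, then a grip spine. Origin: centre of the underside, z up. The +x edge is plain with a yellow line; the -x edge has a notch 76 mm wide, 26 mm deep, so it cannot press the lever.
- cassette_grip (a point): Grip point in the cassette's spine, 56 mm above the underside, over the origin; axes as the cassette. Spine: 70 mm long in x, 22 mm wide in y, 34 to 64 mm above the underside; pinch it across y from above. TCP here: fingertips 3 mm above the valve block. Fittings at x -34 and +40, y +-27 mm reach 46 mm above the underside.
- cassette_front (a point): Middle of the cassette's plain edge, at the underside, 75 mm ahead (+x) of its origin; axes as the cassette.
- module: Fixed aluminium bench module, own x -140 to +170, y -165 to +120 mm, 150 mm high; origin on the bench under the bay's centre. +x is the sliding direction, from the bay's open end to the switch. Bay: floor 120 mm up, y +-55 mm, x -100 (sill 10 mm above the floor) to +100 mm (end stops); right wall 30, left 16 mm high. Open lid at y below -150 mm, 350 mm high; handle out 35 mm at +y.
- bay_stop (a point): Point on the bay floor in the middle of the plane of the two end stops, 100 mm ahead of the module's origin and 120 mm up; axes as the module (x is the sliding direction, into the stops). The cassette is home when cassette_front is here.
- lever_roller (a point): Centre of the red roller (14 mm across, 3 to 13 mm above the bay floor) on the steel switch lever. At rest it lies 16 mm before the stops and 24 mm to the right (-y) of the bay's centre line, its front 23 mm before the stops; pressed, it swings back (+x) into the pocket between the stops.
- switch_lever (a joint): Angle of the hinged switch lever (vertical pin in the pocket at the bay's end, 64 mm to the roller): 0 at rest, growing as it is pressed in; 0.37 rad with the cassette against the stops, limit 0.43. The switch has operated above 0.30. Its spring pushes back with 0.4 N at first, 0.8 N when in: less than the cassette's friction on the floor.
- tray: Fixed shallow steel tray, 230 x 180 mm, 15 mm high, floor and walls 3 mm thick. Origin: centre of its underside.
- bottle: Bystander: jar 80 mm across, 165 mm tall, blue cap. Origin at its foot.
- vial_pot: Bystander: white shielding pot 84 mm across, 115 mm tall, 1.6 kg. Origin at its foot.
- meter: Bystander: blue and yellow hand meter lying on the bench, 75 x 150 x 34 mm. Origin at the centre of its underside.
- bay_clips (a point): Middle of the bay, on the floor, level with the free edges of the two black hold-down clips, 14 mm before the stops; axes as the module. The clips (35 to 55 mm either side of the centre line, 18 to 23 mm above the floor) overhang the bay from here to the stops, so the cassette must be laid down short of them and slid under.

How it is judged:
At the end, for the whole second after the job is handed in: Cassette released and at rest, flat on the bay floor (tilt under 0.04 rad), plain edge within 5 mm of the stops and 10 mm of the bay centre line, square within 0.08 rad, lever pressed beyond 0.30 rad; bottle, pot and meter within 30 mm of their starts (value of joint switch_lever above 0.3 rad and x of cassette_front in the frame of bay_stop between -0.005 and 0.004 m and y of cassette_front in the frame of bay_stop between -0.01 and 0.01 m and z of cassette_front in the frame of bay_stop between -0.004 and 0.004 m and angle between the x axis of cassette and the x axis of module, either way round below 0.08 rad and angle between cassette's own z axis and vertical below 0.04 rad and linear speed of cassette below 0.01 m/s and distance of each of bottle, vial_pot, meter from where it was at the start of the episode below 0.03 m); the robot touches nothing.
It fails at once if the bottle is shifted by more than 30 mm or tipped (distance of bottle from where it was at the start of the episode above 0.03 m or angle between bottle's own z axis and vertical above 0.4 rad).
It fails at once if the white pot is shifted by more than 30 mm or tipped (distance of vial_pot from where it was at the start of the episode above 0.03 m or angle between vial_pot's own z axis and vertical above 0.4 rad).
It fails at once if the meter is shifted by more than 30 mm (distance of meter from where it was at the start of the episode above 0.03 m).
It also fails if it takes over 38 s, if anything falls off the work surface, if the arm or the gripper's body presses on something with over 40 N, if the wrist force passes 120 N, or if a joint passes its speed limit or range.

## Working session

There is one attempt and no reset: what is moved stays moved. The work goes in short steps, each a Python script; the robot and the scene stay as the last script left them, time stands still between calls to the robot, and variables do not carry over. Pictures are saved under pics/ and viewed, at most 10 in all, crops included, and the job is handed in when it is done.

```bash
mkdir -p pics; cat > h.py <<'E'
import numpy as np, cv2
from scipy.spatial.transform import Rotation as R
from cell import env, kin, camera, calibration, job
def cloud(d,c):
    v,u=np.mgrid[0:d.shape[0],0:d.shape[1]]
    P=np.stack([(u-c["cx"])/c["fx"]*d,(v-c["cy"])/c["fy"]*d,d],-1)
    Rm=cv2.Rodrigues(np.array(c["rvec"],float))[0]
    W=(P-np.array(c["tvec"]).ravel())@Rm
    W[d<=0]=np.nan
    return W
def quat(yaw): # tool down, tool x at world yaw -> wxyz
    r=R.from_euler('z',yaw)*R.from_euler('x',np.pi)
    q=r.as_quat(); return [q[3],q[0],q[1],q[2]]
E
python3 - <<'E'
from h import *
for n in("top","scene"):
    c=calibration(n); p,d=camera(n); cv2.imwrite(f"pics/{n}.png",p); np.save(f"{n}.npy",cloud(d,c))
    cv2.imwrite(f"pics/{n}.png",cv2.resize(p,(784,588),interpolation=cv2.INTER_CUBIC))
s=env.get_state(); print(s["time"],s["orientation"],s["tcp_pos"])
E
```

```text
0.1 [-6.23192580e-05  1.46333301e-01  9.89234999e-01 -8.23285187e-04] [0.19531327 0.64560671 0.24911874]
```

View pics/top.png

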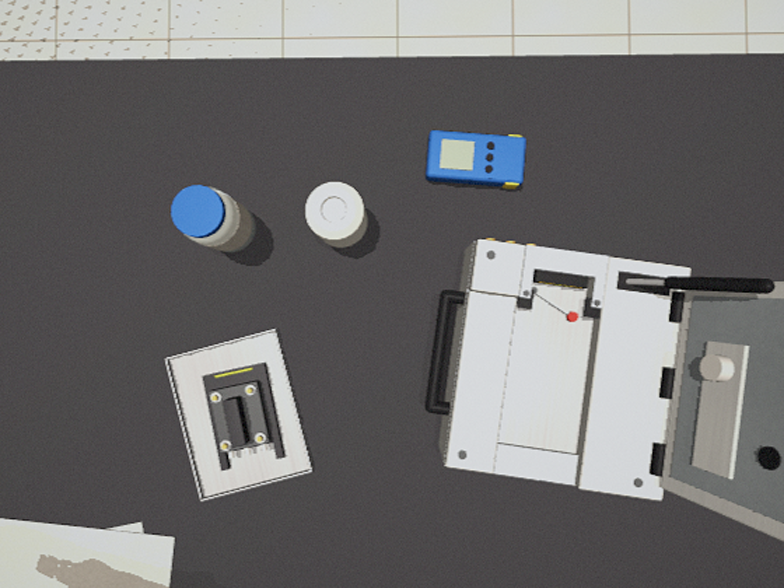

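View pics/scene.png

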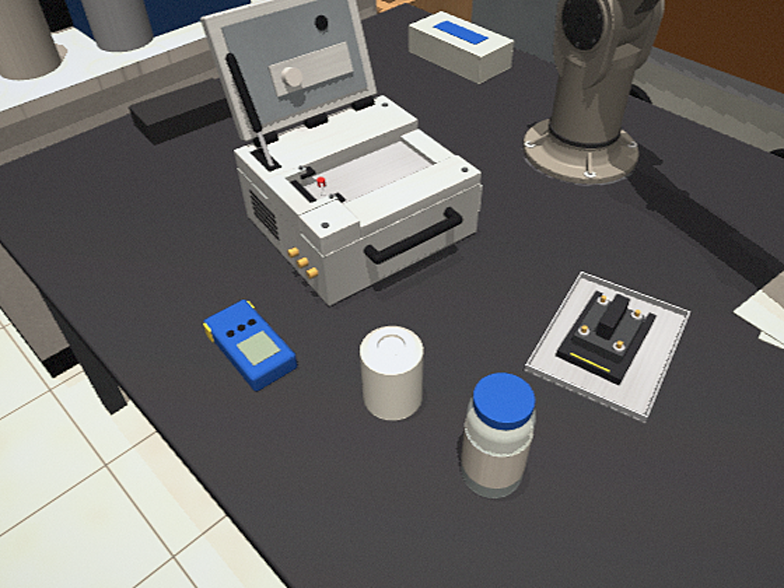

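The top view (784 px wide) shows the cassette spine at about (234,420) and its yellow edge at (233,372), pointing up the picture. The bay runs from its sill at (537,450) to the stops near (560,300), and the roller is at (572,317). The scene view agrees: bottle and pot are beyond the tray, the meter is beyond the module, and the lid is open on the far side.

```bash
python3 - <<'E'
from h import *
W=np.load("top.npy"); p=cv2.resize(cv2.imread("pics/top.png"),(560,420),interpolation=cv2.INTER_AREA)
def at(u,v): return W[round(v/1.4),round(u/1.4)].round(3)
for n,uv in dict(spine=(234,420),yellow=(233,372),floorS=(540,435),floorN=(560,320),roller=(572,317),pot=(335,209),bottle=(198,210),meter=(475,158),rightwall=(630,400),leftwall=(480,400),tray=(185,370)).items(): print(n,at(*uv))
Z=W[...,2]; v,u=np.mgrid[0:420,0:560]
def box(n,m):
    P=W[m]; r=cv2.minAreaRect((P[:,:2]*1000).astype(np.float32)); print(n,m.sum(),np.median(P[:,2]).round(4),np.array(cv2.boxPoints(r)).round(1).tolist(),np.array(r[0]).round(1),r[1],r[2])
reg=(u*1.4<330)&(v*1.4>320)&(v*1.4<510)
box("spine",reg&(Z>.058)&(Z<.075))
dark=(p.max(2)<75)
box("block+",reg&(Z>.030)&(Z<.042)&dark)
box("plate+",reg&(Z>.0125)&(Z<.075)&dark&(v*1.4>360)&(v*1.4<475)&(u*1.4>195)&(u*1.4<290))
box("tray",reg&(Z>.0008)&(p.min(2)>120))
mod=(u*1.4>430)&(u*1.4<665)&(v*1.4>230)&(v*1.4<505)
box("mod",mod&(abs(Z-.15)<.006)&(p.min(2)>120))
fl=mod&(abs(Z-.12)<.0045)&(p.min(2)>110)&(u*1.4>490)&(u*1.4<600)&(v*1.4>300)&(v*1.4<455)
box("floor",fl)
b=(u*1.4<270)&(v*1.4<260)&(Z>.15); box("bottle",b)
box("pot",(u*1.4>290)&(u*1.4<390)&(v*1.4<260)&(Z>.105))
hsv=cv2.cvtColor(p,cv2.COLOR_BGR2HSV); red=(hsv[...,1]>150)&((hsv[...,0]<8)|(hsv[...,0]>172))&mod
print("red",red.sum(),np.nanmedian(W[red],0))
yl=(hsv[...,1]>120)&(hsv[...,0]>20)&(hsv[...,0]<35)&reg&(v*1.4<385); box("yellow",yl)
x0,y0=480,230
t=cv2.imread("pics/top.png")[225:510,420:700]; cv2.imwrite("pics/modcrop.png",cv2.resize(t,None,fx=2,fy=2,interpolation=cv2.INTER_CUBIC))
E
```

```text
spine [0.403 0.33  0.068]
yellow [0.467 0.347 0.016]
floorS [ 0.392 -0.105  0.119]
floorN [ 0.549 -0.134  0.119]
roller [ 0.555 -0.147  0.133]
pot [0.707 0.178 0.109]
bottle [0.697 0.354 0.165]
meter [ 0.797 -0.03   0.034]
rightwall [ 0.445 -0.215  0.152]
leftwall [ 0.442 -0.021  0.135]
tray [0.47  0.427 0.002]
spine 393 0.0661 [[363.20001220703125, 334.0], [368.5, 311.1000061035156], [436.6000061035156, 326.8999938964844], [431.29998779296875, 349.79998779296875]] [399.9 330.4] (69.90887451171875, 23.501953125) 13.024200439453125
block+ 106 0.0358 [[351.1000061035156, 350.6000061035156], [365.79998779296875, 283.6000061035156], [457.8999938964844, 303.70001220703125], [443.20001220703125, 370.70001220703125]] [404.5 327.1] (94.26005554199219, 68.58257293701172) 12.35333251953125
plate+ 551 0.0315 [[308.79998779296875, 403.6000061035156], [338.6000061035156, 265.79998779296875], [480.79998779296875, 296.5], [451.0, 434.29998779296875]] [394.8 350.1] (145.45887756347656, 140.97499084472656) 12.199588775634766
tray 5068 0.0032 [[262.6000061035156, 401.79998779296875], [310.700012207031
[... 714 characters left out ...]
79296875], [742.4000244140625, 337.79998779296875], [713.2000122070312, 399.8999938964844]] [697.  354.4] (68.17086029052734, 68.62403869628906) 25.209959030151367
pot 1282 0.1111 [[665.7000122070312, 217.8000030517578], [666.4000244140625, 138.10000610351562], [746.2999877929688, 138.8000030517578], [745.7000122070312, 218.39999389648438]] [706.  178.3] (79.9969482421875, 79.62036895751953) 0.4718641936779022
red 34 [ 0.55518862 -0.14505438  0.13182685]
yellow 49 0.0171 [[459.70001220703125, 374.79998779296875], [472.1000061035156, 318.3999938964844], [475.8999938964844, 319.29998779296875], [463.5, 375.70001220703125]] [467.8 347.1] (3.9190690517425537, 57.7099494934082) 12.405623435974121
```

View pics/modcrop.png

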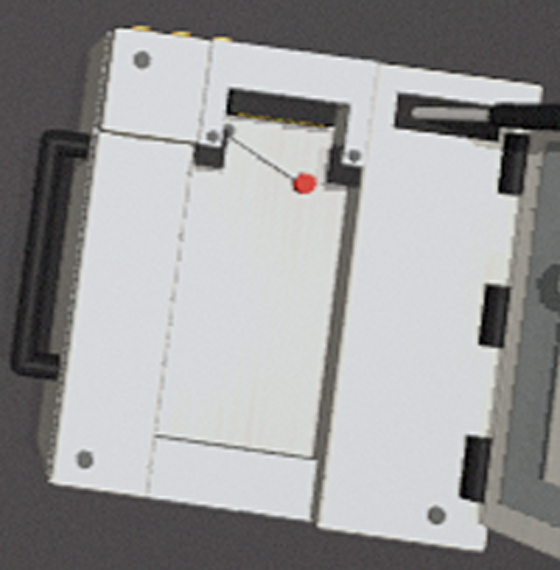

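The crop shows the bay's right-wall edge from (361,165) to (318,525), the left-wall edge from (193,150) to (150,495), the clip front edges at (208,166) and (344,184), and the sill line from (155,436) to (316,458).

```bash
python3 - <<'E'
from h import *
c=calibration("top"); Rm=cv2.Rodrigues(np.array(c["rvec"],float))[0]; t=np.array(c["tvec"]).ravel(); C=-Rm.T@t
print("cam",C.round(3))
def ray(u,v,z):
    u,v=(420+u/2)/1.4,(225+v/2)/1.4
    d=Rm.T@np.array([(u-c["cx"])/c["fx"],(v-c["cy"])/c["fy"],1]); return (C+d*(z-C[2])/d[2])[:2].round(4)
for n,u,v,z in [("Rwall",361,165,.15),("Rwall",318,525,.15),("Lwall",193,150,.136),("Lwall",150,495,.136),("clipL",208,166,.143),("clipR",344,184,.143),("sillL",155,436,.13),("sillR",316,458,.13),("backL",50,484,.136),("backR",483,550,.15),("frontL",110,30,.15),("frontR",540,87,.15),("roller",305,183,.133)]: print(n,ray(u,v,z))
# plate fit by lines
W=np.load("top.npy")
m=(abs(W[...,2]-.151)<.006)
for r in (300,320,345): # right wall edge
    v=round(r/1.4); row=W[v,350:440]; print([ (int((350+i)*1.4),*row[i].round(3)) for i in range(0,90) if i and abs(row[i][2]-row[i-1][2])>.008][:8])
# cost test of IK
yaw=np.radians(12.5); ym=np.radians(-8)
for y in (0,np.pi):
  for P,a in (([.4,.33,.2],yaw),([.45,-.11,.3],ym),([.5,-.12,.18],ym)):
    q=kin.inverse_kinematics(P,quat(a+y)); print(None if q is None else np.round(q,2))
E
```

```text
cam [0.567 0.094 0.934]
Rwall [ 0.5671 -0.1786]
Rwall [ 0.3314 -0.1473]
Lwall [ 0.5775 -0.0709]
Lwall [ 0.3467 -0.0401]
clipL [ 0.5667 -0.0793]
clipR [ 0.5545 -0.1695]
sillL [ 0.3845 -0.0448]
sillR [ 0.37   -0.1527]
backL [0.3538 0.0267]
backR [ 0.3156 -0.2542]
frontL [ 0.6574 -0.0137]
frontR [ 0.6184 -0.2967]
roller [ 0.5551 -0.1467]
[(516, np.float64(0.578), np.float64(-0.075), np.float64(0.118)), (518, np.float64(0.578), np.float64(-0.072), np.float64(0.14)), (533, np.float64(0.578), np.float64(-0.097), np.float64(0.12)), (546, np.float64(0.578), np.float64(-0.112), np.float64(0.13)), (550, np.float64(0.578), np.float64(-0.121), np.float64(0.118)), (585, np.float64(0.578), np.float64(-0.163), np.float64(0.138))]
[(513, np.float64(0.549), np.float64(-0.07), np.float64(0.119)), (569, np.float64(0.549), np.float64(-0.144), np.float64(0.129)), (576, np.float64(0.549), np.float64(-0.156), np.float64(0.12)), (597, np.float64(0.55), np.float64(-0.178), np.float64(0.141))]
[(510, np.float64(0.517), np.float64(-0.067), np.float64(0.117)), (595, np.float64(0.518), np.float64(-0.173), np.float64(0.142))]
[-1.34  0.32  0.64  2.01 -0.25  0.89 -1.91]
[-0.93  0.08  1.12  2.03 -0.08  1.08 -1.48]
[-0.65  0.46  0.99  2.05 -0.49  0.89 -1.1 ]
[-0.84  0.28  0.04  1.98 -0.01  0.88  0.99]
[-0.75  0.06  0.92  2.02 -0.06  1.08  1.62]
[-0.47  0.36  0.72  2.04 -0.32  0.85  1.87]
```

Module: yaw -7.7°, bay stop about 0.586 along its axis, centre line offset -0.0473; walls, clips, roller and sill agree within 2–3 mm. The spine top is at 0.067 as expected. Grasping now.

```bash
cat >> h.py <<'E'
YM=np.radians(-7.7); EX=np.array([np.cos(YM),np.sin(YM)]); EY=np.array([-EX[1],EX[0]])
def mod(x,y,z): return [*( (0.486+x)*EX+(-0.0473+y)*EY ),z]
def say():
    s=env.get_state(); print(round(s["time"],2),np.round(s["tcp_pos"],4),"open",round(s["opening"],4),"F",np.round(s["force"],1),"grip",np.round(s["gripper_force"],1))
E
python3 - <<'E'
from h import *
q=quat(np.radians(12.6)+np.pi)
env.reach([.4,.33,.16],q); say()
print(env.movel([.4,.33,.060],0.08,stop_force=8)); say()
env.grip(0.015,50); say()
env.movel([.4,.33,.28],0.15); say()
p,d=camera("wrist"); c=calibration("wrist"); np.save("w1.npy",cloud(d,c)); cv2.imwrite("pics/w1.png",p)
E
```

```text
1.54 [0.3998 0.3313 0.1603] open 0.0855 F [-0.6  0.6  0.2] grip 0.0
False
2.94 [0.4003 0.3303 0.0605] open 0.0859 F [ 0.1 -0.4 -0.4] grip 0.0
3.54 [0.4002 0.3305 0.0603] open 0.0209 F [-0.5  1.2  4.2] grip 51.1
5.16 [0.3996 0.3296 0.2791] open 0.0211 F [ 0.3 -0.5 -4.3] grip 50.0
```

View pics/w1.png

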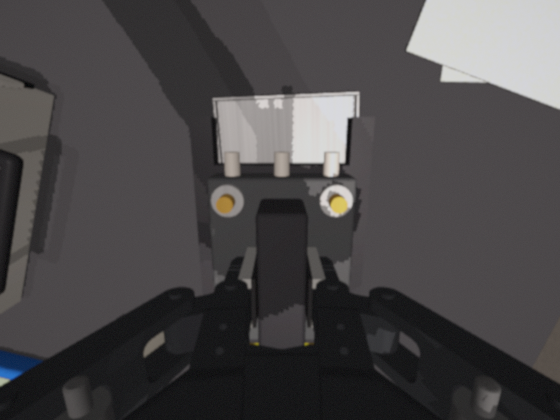

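The cassette hangs square in the jaws: the spine is centred at column 282, the rear fittings are at (225,204) and (339,204), and the notched end faces the camera. I'll measure its offset in the hand, then carry it over the bay.

```bash
python3 - <<'E'
from h import *
W=np.load("w1.npy"); s=env.get_state(); T=np.array(s["tcp_pos"]); a=np.radians(12.6); ex=np.array([np.cos(a),np.sin(a)]); ey=np.array([-ex[1],ex[0]])
def loc(u,v): p=W[v,u]-T; return np.round([p[:2]@ex,p[:2]@ey,p[2]+.056],4)
for uv in [(225,204),(339,204),(282,205),(282,215),(282,188),(240,185),(320,185),(205,160),(357,160)]: print(uv,loc(*uv))
q=quat(YM+np.pi)
env.reach(mod(-.008,0,.29),q); say()
p,d=camera("top"); np.save("t2.npy",cloud(d,calibration("top"))); cv2.imwrite("pics/t2.png",cv2.resize(p,(784,588),interpolation=cv2.INTER_CUBIC))
p,d=camera("wrist"); np.save("w2.npy",cloud(d,calibration("wrist"))); cv2.imwrite("pics/w2.png",p)
E
```

```text
(225, 204) [-0.0342 -0.0274  0.0449]
(339, 204) [-0.0341  0.026   0.0444]
(282, 205) [-0.0347 -0.0008  0.0489]
(282, 215) [-0.0338 -0.0008  0.0622]
(282, 188) [-0.0395 -0.0007  0.0327]
(240, 185) [-0.041  -0.0218  0.0325]
(320, 185) [-0.041   0.0183  0.0324]
(205, 160) [-0.0516 -0.0435  0.0132]
(357, 160) [-0.0515  0.0412  0.012 ]
6.84 [ 0.4678 -0.1093  0.2899] open 0.0212 F [ 0.5  0.6 -4.6] grip 50.0
```

View pics/w2.png

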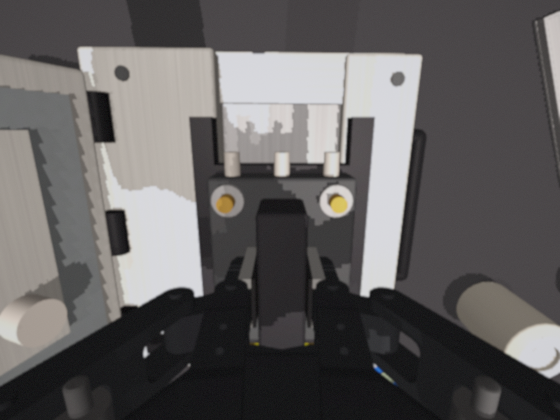

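The wrist view over the bay shows the right-wall edge near column 217, the left-wall edge near 344, the sill line at row 103 and the module's back edge at row 53. I'll check the bay frame against these.

```bash
python3 - <<'E'
from h import *
c=calibration("wrist"); Rm=cv2.Rodrigues(np.array(c["rvec"],float))[0]; t=np.array(c["tvec"]).ravel(); C=-Rm.T@t
def ray(u,v,z):
    d=Rm.T@np.array([(u-c["cx"])/c["fx"],(v-c["cy"])/c["fy"],1]); p=(C+d*(z-C[2])/d[2])[:2]; return np.round([p@EX-.486,p@EY+.0473],4)
for n,u,v,z in [("R far",217,55,.15),("R near",217,110,.15),("L far",346,57,.136),("L near",342,150,.136),("sillL",340,104,.13),("sillR",222,103,.13),("back R",150,50,.15),("back L",380,57,.136)]: print(n,ray(u,v,z))
p=cv2.imread("pics/w2.png"); cv2.imwrite("pics/w2c.png",cv2.resize(p[40:180,180:400],None,fx=3.6,fy=3.6,interpolation=cv2.INTER_CUBIC))
E
```

```text
R far [-0.1329 -0.0517]
R near [-0.091  -0.0539]
L far [-0.1348  0.0549]
L near [-0.0574  0.0559]
sillL [-0.0977  0.053 ]
sillR [-0.0982 -0.0532]
back R [-0.1363 -0.1051]
back L [-0.1349  0.0837]
```

View pics/w2c.png

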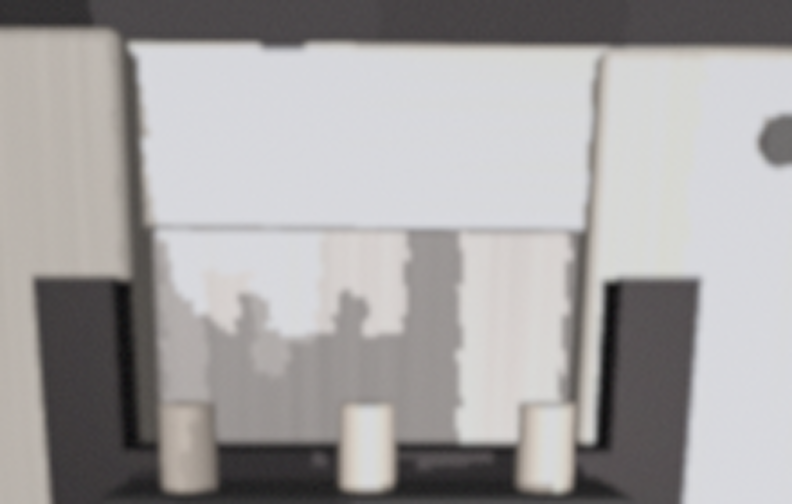

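Walls measured this way straddle the centre line within 1 mm, and the yaw agrees. Lowering now, short of the clips.

```bash
python3 - <<'E'
from h import *
env.movel(mod(-.008,0,.195),0.10); say()
print(env.movel(mod(-.008,0,.172),0.03,stop_force=6)); say()
p,d=camera("wrist"); cv2.imwrite("pics/w3.png",p)
p2,d=camera("top"); np.save("t3.npy",cloud(d,calibration("top"))); cv2.imwrite("pics/wt3.png",np.hstack([cv2.resize(p,(400,300)),cv2.resize(p2[150:370,290:500],(400,420))[:300]]))
E
```

```text
8.04 [ 0.4679 -0.111   0.1956] open 0.0214 F [-0.6  0.3 -4.6] grip 50.0
True
8.63 [ 0.4672 -0.1108  0.1772] open 0.0211 F [-1.1  0.1  3.2] grip 51.4
```

View pics/w3.png

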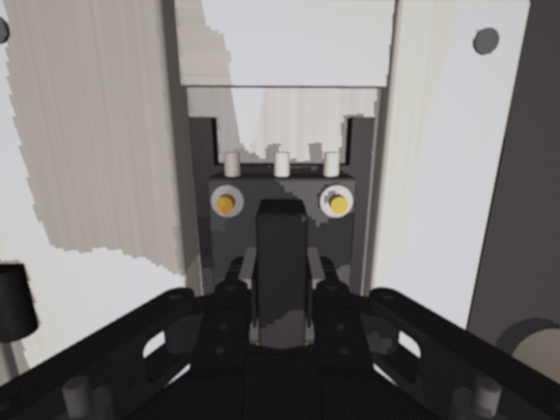

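It is lying on the floor at the expected height (TCP 0.177), centred between the walls and clear of the sill (plate 192–373, walls about 186–381). I'll let it settle, regrip and slide it home.

```bash
python3 - <<'E'
from h import *
env.grip(0.035); env.movel(mod(-.008,0,.178),0.05); env.grip(0.015,50); say()
print(env.movel(mod(.015,0,.178),0.05,stop_force=12)); say()
print(env.movel(mod(.036,0,.178),0.025,stop_force=12)); say()
s=env.get_state(); p=np.array(s["tcp_pos"])[:2]; print("mod x,y",p@EX-.486,p@EY+.0473)
p,d=camera("top"); cv2.imwrite("pics/t4.png",cv2.resize(p[160:350,300:490],(600,600),interpolation=cv2.INTER_CUBIC))
E
```

```text
9.53 [ 0.4675 -0.1109  0.1782] open 0.0211 F [-0.2  0.5  2.6] grip 50.3
True
9.74 [ 0.4678 -0.1109  0.1781] open 0.0213 F [-0.6  0.5  4.8] grip 50.6
True
10.14 [ 0.4678 -0.1109  0.1781] open 0.021 F [-1.1  0.1  5.2] grip 50.4
mod x,y -0.0075525805213442765 3.0015257644393223e-05
```

The slide stopped before it moved: the tool presses the cassette down with about 5 N, so friction probably tripped the threshold. I'll ease it up slightly and retry, logging the force.

```bash
python3 - <<'E'
from h import *
def mp():
    p=np.array(env.get_state()["tcp_pos"]); return np.round([p[:2]@EX-.486,p[:2]@EY+.0473,p[2]],4)
env.movel(mod(-.008,0,.1790),0.02); say()
print(env.movel(mod(.002,0,.1790),0.02,stop_force=20)); say(); print(mp())
E
```

```text
10.44 [ 0.4668 -0.1108  0.1786] open 0.0207 F [-0.3 -0.1 -1.5] grip 49.7
False
11.09 [ 0.4772 -0.1122  0.1788] open 0.021 F [ 0.3  0.4 -5.1] grip 49.3
[0.0019 0.     0.1788]
```

```bash
python3 - <<'E'
from h import *
def mp():
    p=np.array(env.get_state()["tcp_pos"]); return np.round([p[:2]@EX-.486,p[:2]@EY+.0473,p[2]],4)
print(env.movel(mod(.018,0,.1788),0.03,stop_force=20)); say(); print(mp())
print(env.movel(mod(.036,0,.1786),0.025,stop_force=15)); say(); print(mp())
p,d=camera("top"); np.save("t4.npy",cloud(d,calibration("top")));cv2.imwrite("pics/t4.png",cv2.resize(p[160:350,300:490],(600,600),interpolation=cv2.INTER_CUBIC))
E
```

```text
False
11.78 [ 0.4932 -0.1143  0.1788] open 0.0211 F [-0.1  0.  -3.5] grip 49.3
[1.810e-02 1.000e-04 1.788e-01]
True
12.25 [ 0.5012 -0.1155  0.1784] open 0.0211 F [-2.4  1.1  4.6] grip 50.6
[0.0262 0.     0.1784]
```

It stopped at +0.026, where the end stops were expected. Releasing, lifting clear and looking.

```bash
python3 - <<'E'
from h import *
env.grip(0.085); say()
env.movel(mod(.026,0,.30),0.15); env.reach([.45,.2,.35],quat(YM+np.pi)); say()
p,d=camera("top"); W=cloud(d,calibration("top")); np.save("t5.npy",W)
cv2.imwrite("pics/t5.png",cv2.resize(p[160:350,300:490],(600,600),interpolation=cv2.INTER_CUBIC))
X=W[...,:2]@EX-.486; Y=W[...,:2]@EY+.0473; Z=W[...,2]-.12
m=(abs(Y)<.06)&(abs(X)<.12)
sp=m&(Z>.058)&(Z<.07); r=cv2.minAreaRect((np.stack([X[sp],Y[sp]],-1)*1000).astype(np.float32)); print("spine",sp.sum(),np.median(Z[sp]),r)
hsv=cv2.cvtColor(p,cv2.COLOR_BGR2HSV); yl=(hsv[...,1]>110)&(hsv[...,0]>20)&(hsv[...,0]<35)&(abs(Y)<.06)&(abs(X-.09)<.03)
print("yellow",yl.sum(),[ (A[yl].min().round(4),A[yl].max().round(4),np.median(A[yl]).round(4)) for A in(X,Y,Z)] if yl.any() else 0)
pl=m&(p.max(2)<75)&(Z>.008)&(Z<.018)
B=np.c_[X[pl],Y[pl],np.ones(pl.sum())]; print("plate",pl.sum(),np.linalg.lstsq(B,Z[pl],rcond=None)[0],np.median(Z[pl]))
E
```

```text
12.94 [ 0.4994 -0.1151  0.1772] open 0.0852 F [-0.6  0.   0.2] grip 0.0
15.13 [0.4505 0.1986 0.3496] open 0.0849 F [ 0.1  1.3 -0.5] grip 0.0
spine 506 0.06314077399449797 ((25.43924331665039, -0.9364490509033203), (22.84404182434082, 69.77854919433594), 89.99241638183594)
yellow 78 [(np.float64(0.0624), np.float64(0.0972), np.float64(0.0947)), (np.float64(-0.0296), np.float64(0.0295), np.float64(0.0)), (np.float64(0.0099), np.float64(0.0485), np.float64(0.0142))]
plate 148 [0.01456486 0.00112092 0.01215126] 0.01276519230794762
```

View pics/t5.png

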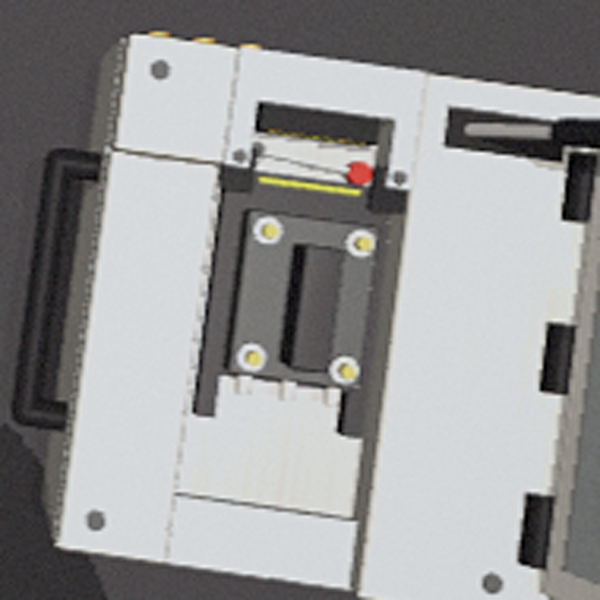

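The view shows the cassette under both clips. The yellow edge (260–362,185) is against the roller at (360,173), and the lever has turned about 0.34 rad (±0.02) from its rest direction. The measured pose is within about 1 mm of home and the centre line, and square. Handing in.

```bash
python3 -c "
from h import *
print(job.job_done())"
```

```text
the job is handed in; nothing more can be done
None
```

The cassette is lying in the bay under both clips, within about 1 mm of the stops and the centre line by the last top-camera measurement. The lever is pressed about 0.34 rad, the arm is clear, and the job is handed in at about 15 s; the verdict was not shown.

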